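# Line up the spray cans from light to dark for a fade

### The arm

A 6-joint arm with a two-finger parallel gripper is mounted at the origin on the work surface. World frame = base frame: x ahead of the robot, y to its left, z up, the work surface at z = 0. Lengths are in m, angles in degrees, forces in N, time in s.
With the tool pointing down it reaches from about 0.25 to 0.725 m from the base axis. Payload 9.7 kg.
Tool frame: the origin (TCP) lies on the centre line of the jaws, within the pads' length; the fingertips stand bot.nose_length ahead of it and the grasp point (between the pads) lies 11 mm behind it (bot.nose_length is the distance from the TCP to the fingertips, in m); z points along the fingers, y is the line along which they close (so a half turn about z gives the same grasp; the last joint's range is limited). The gripper opens to 85 mm and grips with 20 to 120 N. Pads are 22 mm wide; open, the fingers measure 114 mm over their backs; the gripper's body (76 mm by 85 mm) begins 54 mm behind the grasp point. The pads swing forward as they close: fully open they stand 13 mm farther back than shut.
Start: joints at [0, 4.979, 10.078, 95.1, 0, 90], TCP at [0.55, -0, 0.239] pointing down, gripper open.
Joint ranges: [-179.16, 179.16], [-48.56, 103.87], [-65.8, 70.77], [-126.05, 130.52], [-82.76, 87.17], [-180, 180]. Speed limits (degrees/s): [127.2, 127.2, 147.25, 180, 180, 180].

### API

Orientations are given as [roll, pitch, yaw] about the fixed x, y, z axes, in that order (R = Rz(yaw) Ry(pitch) Rx(roll)).
In Python, from workcell import bot gives the robot as it stands. The module is installed in compiled form; this text tells all that it offers.
- The arm moves only by the shell command python3 -m inch 'ROWS' [OPENING] [FORCE]. ROWS is JSON, a list of rows, each a list of 4 numbers: the shift along the world's x, y, z in cm, then the turn about the world's z in degrees. A call has exactly 8 rows; each row is the pose to reach, as a shift and turn from the pose commanded when the call began; what a row does not reach only later rows make up. A row lasts 1/8 s, in which the tool goes at most 62.5 mm and 10.7 degrees, less where a joint would pass 70% of its speed; a pose out of reach is approached as far as the arm can. A call with a gripper value outside its range is refused whole. OPENING is the finger opening in cm, from 0 to 8.54, set as the call begins (- or left out, the last holds). The fingers move at their own pace and stop on an object; FORCE is the grip in N (left out, the last holds). Time passes only in rows, so rows that repeat a pose let the fingers close, or fill a call up. It gives the time, the measured TCP pose, the force, the opening and the grip force at its end, in the units of the state.
- bot.get_obs(): the state, without advancing time (a new reading comes with each control period).
- bot.camera(name): name is "scene" or "side" or "wrist"; returns a dict with "img" (400x640x3 uint8, red, green, blue), "fovy" (degrees; the focal length in pixels is half the picture's height over the tangent of half this angle, whatever the lens; pixels are square), "cx", "cy" (the principal point, pixels), "R" (3x3) and "t" (3): a world point X has camera coordinates R X + t; the wrist camera has in their place "mount" (4x4, takes a point from camera to tool coordinates, whose origin is the TCP and whose axes are the flange's). Camera axes: x right, y down, z forward; pixel columns grow to the right and rows downward; lengths in m; the calibration is good to about 2 mm. The wrist camera is an equidistant fisheye: a pixel r from the principal point sees the ray r / f radians off the axis. A picture is of the moment at which its call begins: read the wrist's pose just before it. There is no depth.
- bot.job_done(): hands the job in; it is judged then, once.
Trained networks look in a picture, given as the dict that the camera call returned (one of the last four; its "shot" number tells which), for a name from the list of things; names that differ only in an ending like _2 or _b are one class to them, and where a whole thing is asked for, a point or a joint stands for the part that bears it (a point fixed in the world has none). Each returns a list of dicts, best first, with "score" (0 to 1); they miss things now and then, are a little off and sometimes report something else, mostly with a low value. They report only what shows in the picture. A call takes as long as a camera call. They do not tell look-alikes from the thing itself.
- bot.find_in(thing, picture): "point" ([column, row] in pixels, amid what is visible of it).
- bot.landmark_of(thing, picture): "point" ([column, row] in pixels: a listed point, or the origin of a listed thing).
The state is a dict: "time": time; "q": joint angles; "qd": joint speeds; "joint_efforts": joint torques, N m; "ee_pos": TCP position; "tcp_rot": TCP orientation; "wrist_force": force on the tool from outside, world axes, zero at the start; "torque": the same for the moment, N m; "opening": finger opening in m; "grasp_force": force on a finger pad.
Only numpy, scipy, OpenCV 4.12 (cv2) and the standard library are available. Lean on these libraries where they do the work, as an engineer would, in place of code of your own. Each camera call takes 0.05 s, during which the arm holds its last target. There are 200 camera calls.

### The job

Get the cans ready for painting a fade on the finial: stand the four green spray cans upright in the wells of the plywood rack in order of shade, one to a well, the lightest in the end well next to the turntable with the white finial and each next one darker, so that the darkest is at the far end. Let go of them all, and do not shift the turntable or the blue paint tin.

Things in the scene. Friction and masses are not known exactly. Their poses are not given: they have to be found in the camera images.
- can_pale_centre (a point): the very pale green touch-up spray can (the lightest of the four greens; cap and body are of this colour, with aluminium seams and a paper band): upright, 96 mm high, a body 45 mm in diameter and 70 mm high with a push-on cap 41 mm in diameter and 26 mm high on top; about 0.11 kg, loose. The point is the centre of the can, 48 mm above its underside; z points up along the can. It starts standing on the bench and can be gripped from above round the body or the cap
- can_light_centre (a point): the light leaf-green touch-up spray can (the second lightest of the four greens; cap and body are of this colour, with aluminium seams and a paper band): upright, 96 mm high, a body 45 mm in diameter and 70 mm high with a push-on cap 41 mm in diameter and 26 mm high on top; about 0.11 kg, loose. The point is the centre of the can, 48 mm above its underside; z points up along the can. It starts standing on the bench and can be gripped from above round the body or the cap
- can_mid_centre (a point): the strong mid-green touch-up spray can (the second darkest of the four greens; cap and body are of this colour, with aluminium seams and a paper band): upright, 96 mm high, a body 45 mm in diameter and 70 mm high with a push-on cap 41 mm in diameter and 26 mm high on top; about 0.11 kg, loose. The point is the centre of the can, 48 mm above its underside; z points up along the can. It starts standing on the bench and can be gripped from above round the body or the cap
- can_dark_centre (a point): the blackish dark-green touch-up spray can (the darkest of the four greens; cap and body are of this colour, with aluminium seams and a paper band): upright, 96 mm high, a body 45 mm in diameter and 70 mm high with a push-on cap 41 mm in diameter and 26 mm high on top; about 0.11 kg, loose. The point is the centre of the can, 48 mm above its underside; z points up along the can. It starts standing on the bench and can be gripped from above round the body or the cap
- well1_floor (a point): well 1 of the plywood can rack: a round well with a black felt pad, 65 mm in diameter and 14 mm deep. The point is the middle of the pad's top face, 12 mm above the bench; the can's underside rests here. The rack is fixed, 344 mm long, 112 mm wide with its edge strips and 26 mm high, with wells 1, 2, 3, 4 in one row 84 mm apart; x points across the rack, y along the row from well 1 towards well 4 (an end well)
- well2_floor (a point): well 2 of the plywood can rack: a round well with a black felt pad, 65 mm in diameter and 14 mm deep. The point is the middle of the pad's top face, 12 mm above the bench; the can's underside rests here. The rack is fixed, 344 mm long, 112 mm wide with its edge strips and 26 mm high, with wells 1, 2, 3, 4 in one row 84 mm apart; x points across the rack, y along the row from well 1 towards well 4
- well3_floor (a point): well 3 of the plywood can rack: a round well with a black felt pad, 65 mm in diameter and 14 mm deep. The point is the middle of the pad's top face, 12 mm above the bench; the can's underside rests here. The rack is fixed, 344 mm long, 112 mm wide with its edge strips and 26 mm high, with wells 1, 2, 3, 4 in one row 84 mm apart; x points across the rack, y along the row from well 1 towards well 4
- well4_floor (a point): well 4 of the plywood can rack: a round well with a black felt pad, 65 mm in diameter and 14 mm deep. The point is the middle of the pad's top face, 12 mm above the bench; the can's underside rests here. The rack is fixed, 344 mm long, 112 mm wide with its edge strips and 26 mm high, with wells 1, 2, 3, 4 in one row 84 mm apart; x points across the rack, y along the row from well 1 towards well 4 (an end well)
- turntable: the finishing turntable: a dark steel wheel 116 mm in diameter on a round foot, with a white primed wooden finial standing on it, 115 mm high in all, 0.9 kg, loose. It stands beyond one end of the rack's row, 136 mm from the middle of the nearest well, at one end or the other by chance. The origin is the centre of its underside; z up
- tin: a round paint tin with a blue label and a steel lid, 93 mm in diameter and 102 mm high, 0.9 kg, loose. It stands beyond the other end of the rack's row from the turntable. The origin is the centre of its underside; z up
Things that resemble listed ones, but are neither listed nor needed, are in the scene too. Leave any orange or purple look-alike of the part that bears can_light_centre alone.

How it is judged:
By the outcome, as a careful person would: the job done as asked, in the order asked, and still so for the second after the job is handed in, with the robot touching nothing.
It also fails if it takes over 109 s, if anything falls off the work surface, if the arm or the gripper's body presses on something with over 40 N, if the wrist force passes 120 N, or if a joint passes its speed limit or range.

## Working session

There is one attempt and no reset: what is moved stays moved. The work goes in short steps, Python scripts to look and compute and a shell command to move; the robot and the scene stay as the last step left them, time stands still between calls to the robot, and variables do not carry over. Pictures are saved under pics/ and viewed, at most 14 in all, crops included, and the job is handed in when it is done.

```bash
mkdir -p pics
cat > h.py <<'E'
import numpy as np,cv2
from workcell import bot
def f(c): return 200/np.tan(np.radians(c["fovy"])/2)
def hit(c,p,z):
    d=np.array([(p[0]-c["cx"])/f(c),(p[1]-c["cy"])/f(c),1.]);R=np.array(c["R"]);o=-R.T@np.array(c["t"]);d=R.T@d
    return o+d*(z-o[2])/d[2]
def save(c,n): cv2.imwrite("pics/"+n,c["img"][:,:,::-1])
E
python3 - <<'E'
from h import *
print(bot.nose_length, bot.get_obs()["ee_pos"],bot.get_obs()["tcp_rot"])
for n in("scene","side"):
    c=bot.camera(n);save(c,n+".png");print(n,c["fovy"],-np.array(c["R"]).T@c["t"])
    for k,z in(("can_pale_centre",.048),("can_light_centre",.048),("can_mid_centre",.048),("can_dark_centre",.048),("well1_floor",.012),("well2_floor",.012),("well3_floor",.012),("well4_floor",.012),("turntable",0),("tin",0)):
        for r in bot.landmark_of(k,c)[:8]:print(k,round(r["score"],2),np.round(r["point"]),hit(c,r["point"],z).round(3))
E
```

```text
0.008 [ 5.49778545e-01 -4.61515357e-06  2.38597839e-01] [-1.79925994e+02 -6.79187132e-04  8.99977730e+01]
scene 57.516200478590505 [1.11953612 0.13480532 0.74584648]
can_pale_centre 0.97 [401. 194.] [0.442 0.201 0.048]
can_light_centre 0.89 [264. 188.] [ 0.505 -0.154  0.048]
can_light_centre 0.79 [247. 138.] [ 0.32  -0.273  0.048]
can_light_centre 0.78 [255. 160.] [ 0.408 -0.214  0.048]
can_light_centre 0.6 [287. 147.] [ 0.332 -0.144  0.048]
can_mid_centre 0.7 [308. 178.] [ 0.443 -0.051  0.048]
can_dark_centre 0.76 [354. 182.] [0.428 0.074 0.048]
well1_floor 0.69 [244. 231.] [ 0.628 -0.168  0.012]
well2_floor 0.55 [277. 236.] [ 0.622 -0.083  0.012]
well3_floor 0.68 [310. 248.] [0.637 0.003 0.012]
well4_floor 0.6 [339. 254.] [0.638 0.076 0.012]
well4_floor 0.58 [255. 160.] [ 0.374 -0.233  0.012]
turntable 0.8 [401. 270.] [0.637 0.226 0.   ]
turntable 0.39 [309. 174.] [ 0.376 -0.065 -0.   ]
tin 0.72 [195. 221.] [ 0.619 -0.307  0.   ]
side 56.57988360712325 [ 0.40184025 -0.54647287  0.71084778]
can_pale_centre 0.61 [286. 153.] [0.446 0.198 0.048]
can_light_centre 0.95 [326. 259.] [ 0.492 -0.141  0.048]
can_light_centre 0.82 [290. 294.] [ 0.41  -0.207  0.048]
can_light_centre 0.77 [250. 332.] [ 0.33  -0.27   0.048]
can_light_centre 0.77 [246. 266.] [ 0.329 -0.133  0.048]
can_mid_centre 0.56 [286. 227.] [ 0.421 -0.045  0.048]
can_dark_centre 0.58 [285. 189.] [0.43  0.069 0.048]
well1_floor 0.69 [355. 151.] [0.641 0.215 0.012]
well1_floor 0.63 [387. 273.] [ 0.62  -0.173  0.012]
well2_floor 0.69 [378. 239.] [ 0.624 -0.086  0.012]
well3_floor 0.54 [372. 208.] [0.636 0.008 0.012]
well4_floor 0.73 [364. 189.] [0.63  0.07  0.012]
```

View pics/scene.png

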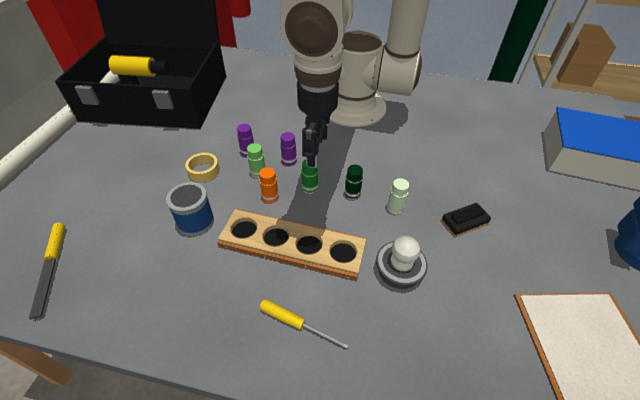

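View pics/side.png

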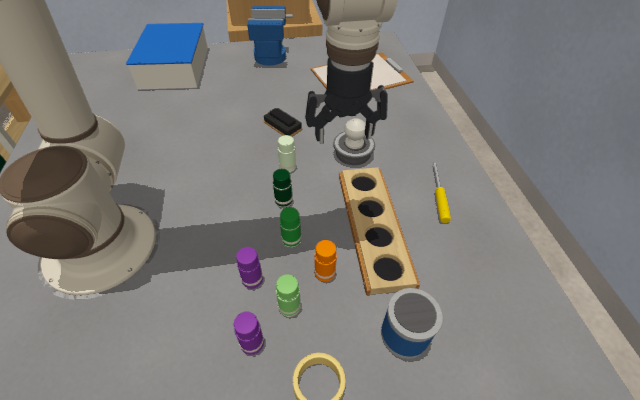

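Run:
```python
import cv2
a=cv2.imread("pics/scene.png");cv2.imwrite("pics/crop.png",cv2.resize(a[110:300,180:440],None,fx=3,fy=3,interpolation=2))
```

```text
(no output)
```

View pics/crop.png

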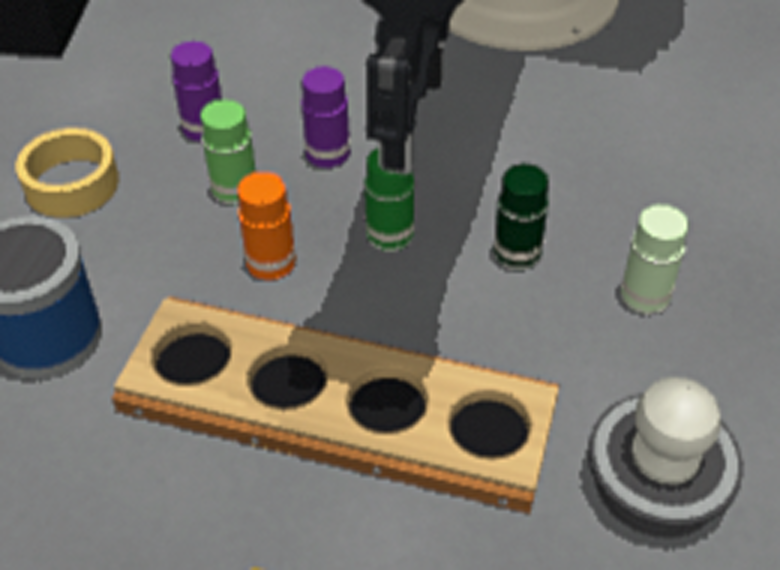

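The scene crop shows pale (401,195), dark (354,182), mid (309,176) and light (256,160). The look-alikes are orange (268,186) and purple (246,140) and (288,148), whose colours rule them out. The light leaf-green can is the one at (256,160). The turntable is at the +y end of the rack. I'll refine positions with the wrist camera.

```bash
cat >> h.py <<'E'
from scipy.spatial.transform import Rotation as Ro
def wrist():
    o=bot.get_obs();c=bot.camera("wrist");T=np.eye(4);T[:3,:3]=Ro.from_euler("xyz",o["tcp_rot"],degrees=True).as_matrix();T[:3,3]=o["ee_pos"]
    c["T"]=T@np.array(c["mount"]);return c
def whit(c,p,z):
    v=np.array([p[0]-c["cx"],p[1]-c["cy"]]);r=np.linalg.norm(v);a=r/f(c)
    d=c["T"][:3,:3]@np.array([*(v/r*np.sin(a)),np.cos(a)]);o=c["T"][:3,3]
    return o+d*(z-o[2])/d[2]
E
python3 - <<'E'
from h import *
c=wrist();save(c,"w1.png");print(c["fovy"],c["T"].round(3))
for k,z in(("can_pale_centre",.048),("can_light_centre",.048),("can_mid_centre",.048),("can_dark_centre",.048),("well1_floor",.012),("well2_floor",.012),("well3_floor",.012),("well4_floor",.012),("turntable",0),("tin",0)):
    for r in bot.landmark_of(k,c)[:8]:print(k,round(r["score"],2),np.round(r["point"]),whit(c,r["point"],z).round(3))
E
```

```text
65.70646984690485 [[ 1.    -0.001  0.     0.55 ]
 [-0.001 -0.955 -0.296  0.075]
 [ 0.     0.296 -0.955  0.374]
 [ 0.     0.     0.     1.   ]]
can_pale_centre 0.71 [226.   1.] [0.447 0.194 0.048]
can_pale_centre 0.31 [220. 323.] [ 0.405 -0.215  0.048]
can_light_centre 0.86 [181. 344.] [ 0.328 -0.27   0.048]
can_light_centre 0.64 [218. 322.] [ 0.403 -0.212  0.048]
can_light_centre 0.63 [167. 274.] [ 0.34  -0.135  0.048]
can_light_centre 0.63 [275. 286.] [ 0.49  -0.145  0.048]
can_mid_centre 0.81 [217. 215.] [ 0.427 -0.049  0.048]
can_dark_centre 0.84 [204. 109.] [0.422 0.073 0.048]
well1_floor 0.62 [372. 284.] [ 0.619 -0.166  0.012]
well2_floor 0.6 [383. 232.] [ 0.629 -0.086  0.012]
well3_floor 0.64 [390. 167.] [ 0.632 -0.001  0.012]
well4_floor 0.84 [395.  99.] [0.635 0.081 0.012]
tin 0.78 [364. 345.] [ 0.618 -0.299  0.   ]
```

View pics/w1.png

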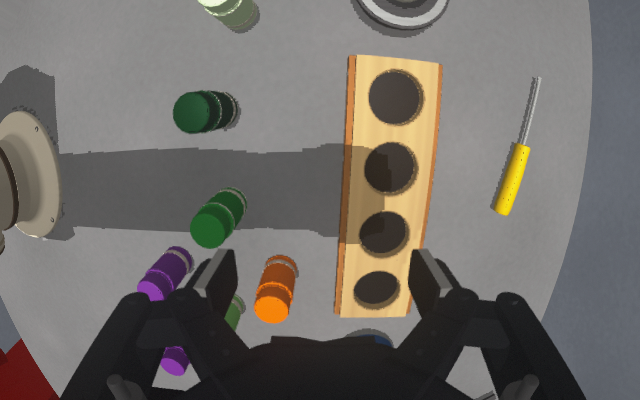

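The wrist view shows the four wells in a row at (376,288) to (395,97), with the turntable beyond the top well. The measurements agree between cameras, so I'll pick the pale can first.

```bash
python3 -m inch '[[-3,6,0,0],[-6,12,0,0],[-9,17,0,0],[-10.5,19.8,0,0],[-10.5,19.8,0,0],[-10.5,19.8,-4,0],[-10.5,19.8,-8,0],[-10.5,19.8,-10,0]]' 8.5 40; python3 -m inch '[[0,0,-3,0],[0,0,-6,0],[0,0,-8,0],[0,0,-9.3,0],[0,0,-9.3,0],[0,0,-9.3,0],[0,0,-9.3,0],[0,0,-9.3,0]]' ; python3 -m inch '[[0,0,0,0],[0,0,0,0],[0,0,0,0],[0,0,0,0],[0,0,0,0],[0,0,0,0],[0,0,0,0],[0,0,0,0]]' 3 40
python3 - <<'E'
from h import *
c=bot.camera("side");save(c,"s2.png")
c=bot.camera("side");cv2.imwrite("pics/s2.png",cv2.resize(c["img"][60:260,180:440,::-1],None,fx=3,fy=3))
E
```

```text
time: 2.65
ee_pos: [0.4447, 0.1969, 0.137]
tcp_rot: [-179.9, 0.1, 90.0]
wrist_force: [-0.2, -0.2, 0.3]
opening: 0.0848
grasp_force: 0.0
time: 3.65
ee_pos: [0.4453, 0.1982, 0.0469]
tcp_rot: [179.9, -0.0, 90.0]
wrist_force: [0.2, 0.2, -0.7]
opening: 0.085
grasp_force: 0.0
time: 4.65
ee_pos: [0.4452, 0.1981, 0.0466]
tcp_rot: [180.0, -0.0, 90.0]
wrist_force: [0.0, 0.1, 5.5]
opening: 0.044
grasp_force: 40.9
```

View pics/s2.png

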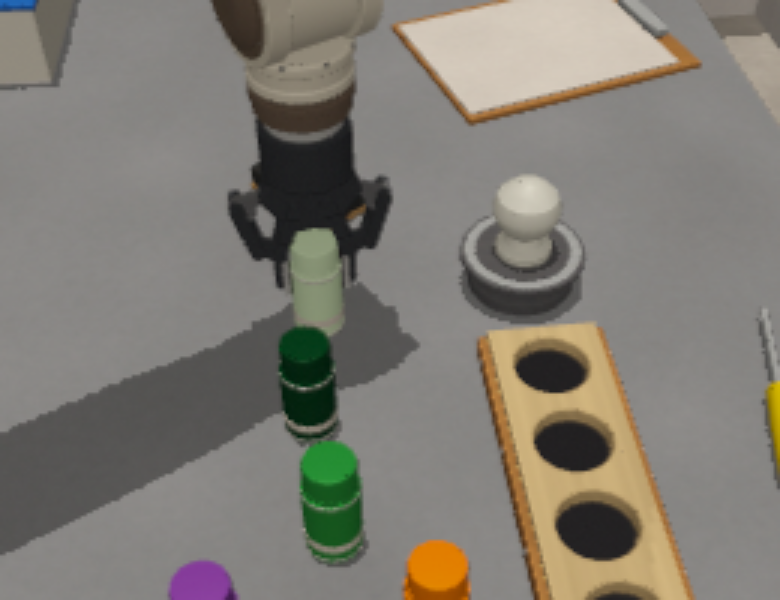

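The can is held: opening 44 mm, with the pale can between the pads.

```bash
python3 -m inch '[[0,0,2,0],[0,0,5,0],[0,0,9,0],[0,0,14,0],[3,-2,14,0],[7,-4,14,0],[11,-6.6,14,0],[15,-9,14,0]]'; python3 -m inch '[[4.3,-2.6,0,0],[4.3,-2.6,0,0],[4.3,-2.6,0,0],[4.3,-2.6,-3,0],[4.3,-2.6,-6,0],[4.3,-2.6,-8,0],[4.3,-2.6,-9,0],[4.3,-2.6,-9,0]]'
python3 - <<'E'
from h import *
for n in("side","scene"):
    c=bot.camera(n);r=bot.landmark_of("can_pale_centre",c)
    z=bot.get_obs()["ee_pos"][2]+.0014
    for a in r[:2]:print(n,a["score"],hit(c,a["point"],z))
    save(c,n+"3.png")
a=cv2.imread("pics/side3.png")[100:300,300:470];b=cv2.imread("pics/scene3.png")[140:340,220:440]
cv2.imwrite("pics/m3.png",cv2.resize(np.hstack([a,b]),None,fx=2,fy=2))
E
```

```text
time: 5.75
ee_pos: [0.5959, 0.1071, 0.1854]
tcp_rot: [-179.9, 0.0, 90.0]
wrist_force: [0.7, 1.2, -1.6]
opening: 0.0443
grasp_force: 41.2
time: 6.75
ee_pos: [0.6374, 0.0825, 0.0964]
tcp_rot: [-180.0, -0.0, 90.0]
wrist_force: [-0.5, -0.0, -1.0]
opening: 0.0437
grasp_force: 41.4
side 0.67 [0.63393219 0.0805114  0.09891015]
scene 0.63 [ 0.45522548 -0.19111713  0.09892409]
scene 0.53 [0.64216362 0.07856653 0.09892409]
```

View pics/m3.png

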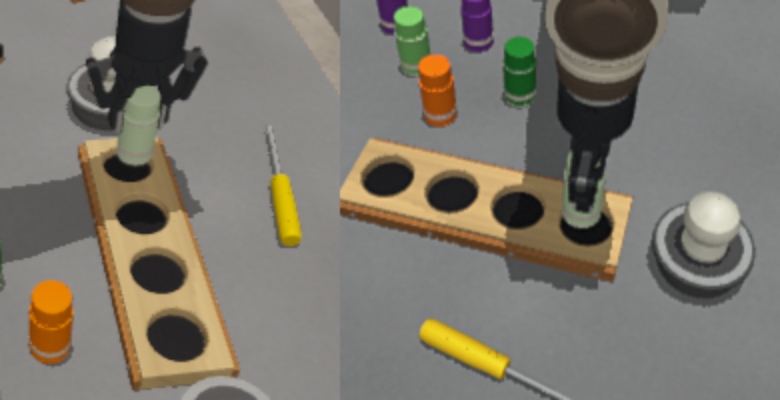

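The pale can is at (.638,.080), over the end well by the turntable. Lowering and releasing it.

```bash
python3 -m inch '[[0,0,-1,0],[0,0,-2,0],[0,0,-3,0],[0,0,-3.6,0],[0,0,-3.6,0],[0,0,-3.6,0],[0,0,-3.6,0],[0,0,-3.6,0]]'; python3 -m inch '[[0,0,0,0],[0,0,0,0],[0,0,0,0],[0,0,0,0],[0,0,0,0],[0,0,3,0],[0,0,7,0],[0,0,12,0]]' 8.5
python3 - <<'E'
from h import *
c=bot.camera("scene");save(c,"s4.png");c2=bot.camera("side");save(c2,"d4.png")
for n,c in(("sc",c),("sd",c2)):
  for k in("can_pale_centre","can_light_centre"):
    for r in bot.landmark_of(k,c)[:5]:print(n,k,round(r["score"],2),np.round(r["point"]),hit(c,r["point"],.06 if "pale" in k else .048).round(3))
E
```

```text
time: 7.95
ee_pos: [0.6381, 0.082, 0.0605]
tcp_rot: [180.0, -0.0, 90.0]
wrist_force: [-0.9, 0.1, -1.4]
opening: 0.0441
grasp_force: 41.7
time: 8.95
ee_pos: [0.6375, 0.0819, 0.1807]
tcp_rot: [-179.9, 0.0, 90.0]
wrist_force: [0.4, -0.1, -1.0]
opening: 0.0851
grasp_force: 0.0
sc can_pale_centre 0.8 [339. 243.] [0.64  0.074 0.06 ]
sc can_light_centre 0.92 [255. 158.] [ 0.401 -0.217  0.048]
sc can_light_centre 0.9 [266. 189.] [ 0.508 -0.146  0.048]
sc can_light_centre 0.68 [287. 151.] [ 0.349 -0.14   0.048]
sc can_light_centre 0.6 [248. 137.] [ 0.316 -0.272  0.048]
sc can_light_centre 0.52 [304. 174.] [ 0.431 -0.063  0.048]
sd can_pale_centre 0.97 [367. 174.] [0.636 0.075 0.06 ]
sd can_pale_centre 0.55 [386. 270.] [ 0.605 -0.193  0.06 ]
sd can_light_centre 0.98 [246. 331.] [ 0.323 -0.267  0.048]
sd can_light_centre 0.92 [325. 262.] [ 0.49  -0.148  0.048]
sd can_light_centre 0.88 [287. 291.] [ 0.406 -0.202  0.048]
sd can_light_centre 0.76 [248. 267.] [ 0.333 -0.135  0.048]
```

```bash
python3 -m inch '[[-3.5,-4.4,0,0],[-7,-8.8,0,0],[-10.5,-13.2,0,0],[-14,-17.6,0,0],[-17.5,-22,0,0],[-20.5,-25.8,0,0],[-23.2,-29.2,0,0],[-23.2,-29.2,0,0]]'; python3 -m inch '[[0,0,-2,0],[0,0,-5,0],[0,0,-8,0],[0,0,-11,0],[0,0,-13.4,0],[0,0,-13.4,0],[0,0,-13.4,0],[0,0,-13.4,0]]'; python3 -m inch '[[0,0,0,0],[0,0,0,0],[0,0,0,0],[0,0,0,0],[0,0,0,0],[0,0,0,0],[0,0,0,0],[0,0,0,0]]' 3 40
python3 - <<'E'
from h import *
c=bot.camera("side");cv2.imwrite("pics/s5.png",cv2.resize(c["img"][130:380,160:460,::-1],None,fx=2,fy=2))
E
```

```text
time: 10.25
ee_pos: [0.4041, -0.2114, 0.1791]
tcp_rot: [-179.9, -0.0, 89.8]
wrist_force: [0.4, 0.7, 0.2]
opening: 0.0849
grasp_force: 0.0
time: 11.25
ee_pos: [0.4067, -0.2101, 0.0473]
tcp_rot: [179.9, 0.0, 90.0]
wrist_force: [-0.7, -0.2, 0.2]
opening: 0.0849
grasp_force: 0.0
time: 12.25
ee_pos: [0.4062, -0.2101, 0.0468]
tcp_rot: [180.0, 0.0, 90.0]
wrist_force: [-0.7, 0.9, 4.9]
opening: 0.0443
grasp_force: 40.5
```

View pics/s5.png

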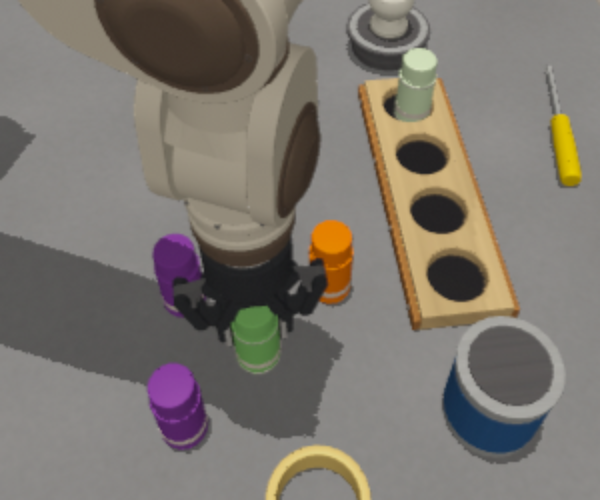

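The picture shows the leaf-green can gripped, the look-alikes undisturbed and the pale can in its well. Next is the second well.

```bash
python3 -m inch '[[0,0,3,0],[0,0,8,0],[0,0,14,0],[0,0,14,0],[4,3.7,14,0],[8,7.4,14,0],[12,11,14,0],[16,14.7,14,0]]'; python3 -m inch '[[4,3.7,0,0],[6.6,6.1,0,0],[6.6,6.1,0,0],[6.6,6.1,-3,0],[6.6,6.1,-6,0],[6.6,6.1,-9,0],[6.6,6.1,-9.5,0],[6.6,6.1,-9.5,0]]'
python3 - <<'E'
from h import *
for n in("side","scene"):
    c=bot.camera(n);z=bot.get_obs()["ee_pos"][2]+.0014
    for a in bot.landmark_of("can_light_centre",c):
        p=hit(c,a["point"],z)
        if p[0]>.57: print(n,a["score"],p)
E
```

```text
time: 13.3
ee_pos: [0.5667, -0.0616, 0.1847]
tcp_rot: [-179.9, -0.0, 90.0]
wrist_force: [1.0, -0.7, -1.0]
opening: 0.0438
grasp_force: 41.7
time: 14.3
ee_pos: [0.6316, -0.0024, 0.0915]
tcp_rot: [-180.0, 0.0, 90.0]
wrist_force: [-0.1, -0.6, -1.4]
opening: 0.0439
grasp_force: 41.8
side 0.86 [0.63256735 0.0007556  0.0937516 ]
side 0.67 [ 0.60418296 -0.06221069  0.0937516 ]
scene 0.56 [ 0.62838207 -0.00821971  0.09419323]
```

```bash
python3 -m inch '[[0,0,-1,0],[0,0,-2,0],[0,0,-2.7,0],[0,0,-3.1,0],[0,0,-3.1,0],[0,0,-3.1,0],[0,0,-3.1,0],[0,0,-3.1,0]]'; python3 -m inch '[[0,0,0,0],[0,0,0,0],[0,0,0,0],[0,0,0,0],[0,0,0,0],[0,0,3,0],[0,0,7,0],[0,0,12,0]]' 8.5; python3 -m inch '[[-4,-1,0,0],[-8,-2,0,0],[-12,-3,0,0],[-16,-4,0,0],[-20.5,-4.6,0,0],[-20.5,-4.6,0,0],[-20.5,-4.6,-3,0],[-20.5,-4.6,-6,0]]'
python3 -m inch '[[0,0,-3,0],[0,0,-6,0],[0,0,-7.4,0],[0,0,-7.4,0],[0,0,-7.4,0],[0,0,-7.4,0],[0,0,-7.4,0],[0,0,-7.4,0]]'; python3 -m inch '[[0,0,0,0],[0,0,0,0],[0,0,0,0],[0,0,0,0],[0,0,0,0],[0,0,0,0],[0,0,0,0],[0,0,0,0]]' 3 40
python3 - <<'E'
from h import *
c=bot.camera("side");cv2.imwrite("pics/s6.png",cv2.resize(c["img"][100:350,160:460,::-1],None,fx=2,fy=2))
E
```

```text
time: 15.5
ee_pos: [0.6321, -0.002, 0.0605]
tcp_rot: [180.0, -0.0, 90.0]
wrist_force: [-0.6, -0.6, -1.4]
opening: 0.0437
grasp_force: 41.8
time: 16.5
ee_pos: [0.6315, -0.002, 0.1807]
tcp_rot: [-179.9, 0.0, 90.0]
wrist_force: [1.2, -0.4, 0.6]
opening: 0.0848
grasp_force: 0.0
time: 17.5
ee_pos: [0.4278, -0.048, 0.1199]
tcp_rot: [179.9, 0.0, 90.0]
wrist_force: [1.7, 1.7, -0.1]
opening: 0.0843
grasp_force: 0.0
time: 18.5
ee_pos: [0.4271, -0.048, 0.0466]
tcp_rot: [180.0, 0.0, 90.0]
wrist_force: [0.6, -0.6, 0.4]
opening: 0.0848
grasp_force: 0.0
time: 19.5
ee_pos: [0.4272, -0.048, 0.0466]
tcp_rot: [180.0, 0.0, 90.0]
wrist_force: [-0.2, -1.5, 5.4]
opening: 0.0442
grasp_force: 41.0
```

View pics/s6.png

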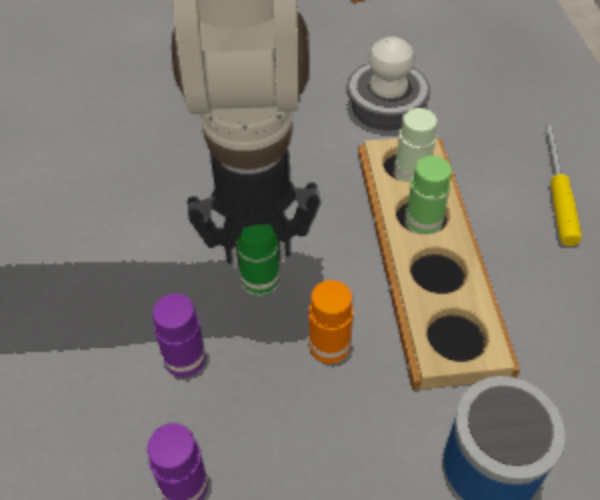

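The pale and light cans stand upright in the first two wells and the mid can is gripped. Next it goes to (.626,-.086), a shift of +19.9, -3.8.

```bash
python3 -m inch '[[0,0,3,0],[0,0,8,0],[0,0,14,0],[0,0,14,0],[4,-0.8,14,0],[8,-1.6,14,0],[12,-2.3,14,0],[16,-3.1,14,0]]'; python3 -m inch '[[3.9,-0.7,0,0],[3.9,-0.7,0,0],[3.9,-0.7,0,0],[3.9,-0.7,-3,0],[3.9,-0.7,-6,0],[3.9,-0.7,-9,0],[3.9,-0.7,-9.5,0],[3.9,-0.7,-9.5,0]]'
python3 - <<'E'
from h import *
for n in("side","scene"):
    c=bot.camera(n);z=bot.get_obs()["ee_pos"][2]+.0014
    for a in bot.landmark_of("can_mid_centre",c):
        p=hit(c,a["point"],z)
        if p[0]>.57: print(n,a["score"],p)
E
```

```text
time: 20.55
ee_pos: [0.5877, -0.0792, 0.1844]
tcp_rot: [-179.9, -0.0, 90.0]
wrist_force: [0.1, -0.9, -0.4]
opening: 0.0437
grasp_force: 41.3
time: 21.55
ee_pos: [0.6257, -0.0859, 0.0923]
tcp_rot: [180.0, 0.0, 90.0]
wrist_force: [0.0, -0.8, -0.2]
opening: 0.0441
grasp_force: 41.4
side 0.85 [ 0.62052736 -0.08668014  0.09431409]
scene 0.77 [ 0.62882101 -0.09855547  0.0944415 ]
```

```bash
python3 -m inch '[[0,0.2,-1,0],[0,0.2,-2,0],[0,0.2,-2.7,0],[0,0.2,-3.1,0],[0,0.2,-3.1,0],[0,0.2,-3.1,0],[0,0.2,-3.1,0],[0,0.2,-3.1,0]]'; python3 -m inch '[[0,0,0,0],[0,0,0,0],[0,0,0,0],[0,0,0,0],[0,0,0,0],[0,0,3,0],[0,0,7,0],[0,0,12,0]]' 8.5; python3 -m inch '[[-4,3.1,0,0],[-8,6.2,0,0],[-12,9.3,0,0],[-16,12.4,0,0],[-20,15.6,0,0],[-20,15.6,0,0],[-20,15.6,-3,0],[-20,15.6,-6,0]]'
python3 -m inch '[[0,0,-3,0],[0,0,-6,0],[0,0,-7.4,0],[0,0,-7.4,0],[0,0,-7.4,0],[0,0,-7.4,0],[0,0,-7.4,0],[0,0,-7.4,0]]'; python3 -m inch '[[0,0,0,0],[0,0,0,0],[0,0,0,0],[0,0,0,0],[0,0,0,0],[0,0,0,0],[0,0,0,0],[0,0,0,0]]' 3 40
python3 - <<'E'
from h import *
c=bot.camera("side");cv2.imwrite("pics/s7.png",cv2.resize(c["img"][100:350,160:460,::-1],None,fx=2,fy=2))
E
```

```text
time: 22.75
ee_pos: [0.6261, -0.084, 0.0605]
tcp_rot: [180.0, 0.0, 90.0]
wrist_force: [0.1, -0.3, -0.2]
opening: 0.0437
grasp_force: 41.4
time: 23.75
ee_pos: [0.6255, -0.0839, 0.1807]
tcp_rot: [-179.9, -0.0, 90.0]
wrist_force: [0.4, -0.4, -0.0]
opening: 0.0851
grasp_force: 0.0
time: 24.75
ee_pos: [0.4267, 0.0718, 0.1199]
tcp_rot: [179.9, -0.0, 90.0]
wrist_force: [0.7, 0.7, -0.5]
opening: 0.0848
grasp_force: 0.0
time: 25.75
ee_pos: [0.4261, 0.0721, 0.0466]
tcp_rot: [180.0, -0.0, 90.0]
wrist_force: [-0.0, 0.8, 0.1]
opening: 0.0852
grasp_force: 0.0
time: 26.75
ee_pos: [0.4261, 0.072, 0.0465]
tcp_rot: [180.0, -0.0, 90.0]
wrist_force: [-1.5, -0.1, 5.0]
opening: 0.0443
grasp_force: 40.9
```

View pics/s7.png

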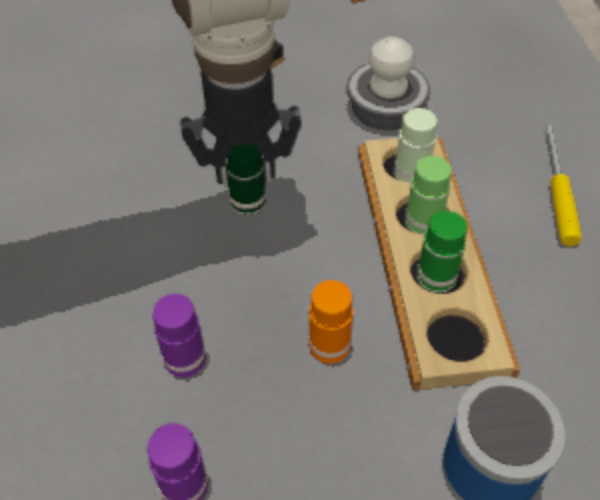

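Three cans stand upright in shade order and the dark can is gripped. It goes to the last well.

```bash
python3 -m inch '[[0,0,3,0],[0,0,8,0],[0,0,14,0],[0,0,14,0],[3.5,-4.3,14,0],[7,-8.7,14,0],[10.5,-13,14,0],[14,-17.4,14,0]]'; python3 -m inch '[[3.5,-4.3,0,0],[5.4,-6.8,0,0],[5.4,-6.8,0,0],[5.4,-6.8,-3,0],[5.4,-6.8,-6,0],[5.4,-6.8,-9,0],[5.4,-6.8,-9.5,0],[5.4,-6.8,-9.5,0]]'
python3 - <<'E'
from h import *
for n in("side","scene"):
    c=bot.camera(n);z=bot.get_obs()["ee_pos"][2]+.0014
    for a in bot.landmark_of("can_dark_centre",c):
        p=hit(c,a["point"],z)
        if p[0]>.57: print(n,a["score"],p)
E
```

```text
time: 27.8
ee_pos: [0.5666, -0.1035, 0.1846]
tcp_rot: [-179.9, -0.0, 90.0]
wrist_force: [0.6, 0.7, -1.6]
opening: 0.0439
grasp_force: 41.4
time: 28.8
ee_pos: [0.6198, -0.1695, 0.0917]
tcp_rot: [-180.0, -0.0, 90.0]
wrist_force: [-0.3, -0.3, -0.5]
opening: 0.0438
grasp_force: 41.4
side 0.77 [ 0.62014157 -0.17256926  0.09385242]
scene 0.91 [ 0.61986627 -0.17419049  0.09427076]
```

```bash
python3 -m inch '[[0,0.2,-1,0],[0,0.2,-2,0],[0,0.2,-2.7,0],[0,0.2,-3.1,0],[0,0.2,-3.1,0],[0,0.2,-3.1,0],[0,0.2,-3.1,0],[0,0.2,-3.1,0]]'; python3 -m inch '[[0,0,0,0],[0,0,0,0],[0,0,0,0],[0,0,0,0],[0,0,0,0],[0,0,3,0],[0,0,7,0],[0,0,12,0]]' 8.5; python3 -m inch '[[-4,4,3,0],[-8,8,3,0],[-12,12,3,0],[-16,16,3,0],[-20,20,3,0],[-20,20,3,0],[-20,20,3,0],[-20,20,3,0]]'
python3 - <<'E'
from h import *
c=bot.camera("scene");a=c["img"][140:300,150:450,::-1]
c2=bot.camera("side");b=c2["img"][90:360,300:470,::-1]
b=cv2.resize(b,(int(170*320/270),320));a=cv2.resize(a,(600,320));cv2.imwrite("pics/fin.png",np.hstack([a,b])[:,:800])
E
```

```text
time: 30.0
ee_pos: [0.6201, -0.1681, 0.0605]
tcp_rot: [180.0, 0.0, 90.0]
wrist_force: [0.0, -0.2, -0.7]
opening: 0.0438
grasp_force: 41.4
time: 31.0
ee_pos: [0.6195, -0.1679, 0.1807]
tcp_rot: [-179.9, -0.0, 90.0]
wrist_force: [1.5, 0.2, -0.0]
opening: 0.0852
grasp_force: 0.0
time: 32.0
ee_pos: [0.4206, 0.0314, 0.2101]
tcp_rot: [-180.0, 0.0, 89.9]
wrist_force: [0.2, -0.9, -0.3]
opening: 0.0851
grasp_force: 0.0
```

View pics/fin.png

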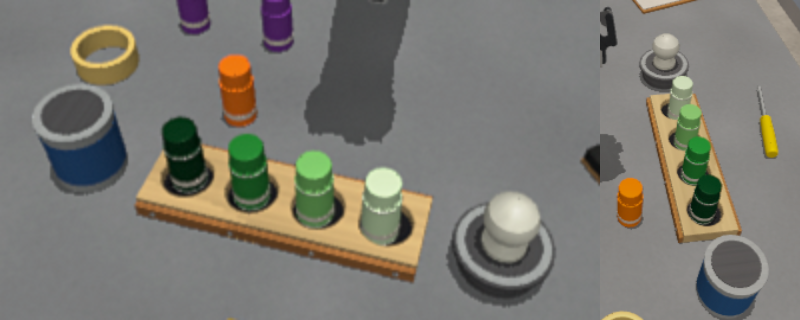

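All four stand in shade order. The pale can sits a little off-centre, so I'll zoom in to confirm it is seated.

Run:
```python
from h import *
c=bot.camera("scene");a=cv2.resize(c["img"][205:275,295:375,::-1],(480,420),interpolation=2)
c=bot.camera("side");b=cv2.resize(c["img"][145:215,345:397,::-1],(312,420),interpolation=2)
cv2.imwrite("pics/z.png",np.hstack([a,b]))
```

```text
(no output)
```

View pics/z.png

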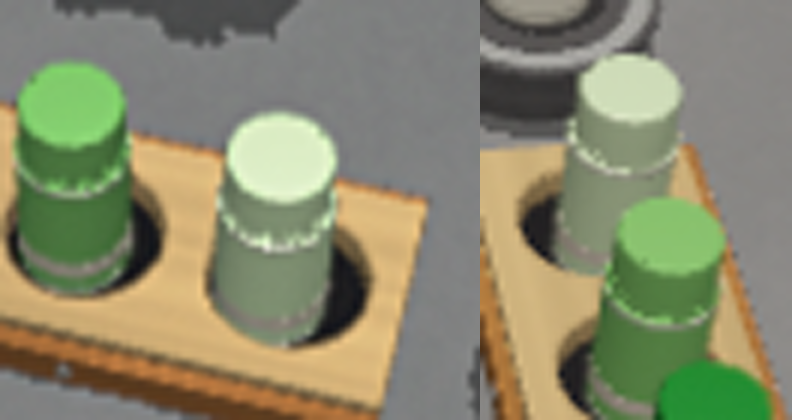

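The zoom shows both cans upright and fully inside their wells, with the same slant that perspective gives. Handing in.

```bash
python3 -c "
from workcell import bot
print(bot.job_done())"
```

```text
the job is handed in; nothing more can be done
None
```

All four green cans stand upright and released in the rack in shade order, the palest next to the turntable and the darkest at the far end by the tin; I did not touch the turntable or the tin, and the job is handed in at about 32 s (no verdict was returned).

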